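# Turn the leaf of a soil colour chart

## Task

A leaf of the soil colour chart book has been left partly raised on its stiff hinge. With the fingertips, gently push the leaf up and over the spine (its tab overhangs the side of the book), and press it down until it lies flat on the other half of the book. Only push it: do not pinch or squeeze the leaf, do not shove or lift the book, and leave the glassware and the jar alone.

Things in the scene. Friction and masses are not known exactly. Their poses are not given: they have to be found in the camera images.
- book: Soil colour chart book lying loose on the table (1.9 kg): a block 200 mm along its x (the spine direction), 200 mm along its y, its top face 44 mm above the table, black cover board below, brown colour chips on both top halves. Origin: centre of the underside, on the table. z up. The leaf starts over the +y half and must end on the -y half.
- leaf (a joint): Angle of the leaf about the spine, rad: 0 = flat on the book's +y half, 1.57 = upright, 3.14 (slightly springy end stop: the pile gives 2 to 4 mm at the tab under 10 N) = flat on the -y half. Starts between 0.2 and 0.7. The hinge is stiff (about 0.22 N m of friction): the leaf stays at any angle where it is left; the tab needs about 2 to 4 N to move.
- spine (a point): Centre of the hinge line, which runs along the book's x axis, 47 mm above the table; same axes as the book.
- leaf_tab (a point): Middle of the leaf's tab, 125 mm from the hinge line. Leaf: rigid grey plate 4 mm thick, 0.17 kg, mid-plane on the hinge line; panel 190 mm along the spine, from 8 to 100 mm off the hinge line; mid-edge tab 80 mm wide reaching to 140 mm, overhanging the block by 40 mm on either half, free below. x along the spine, y from hinge out to tab, z the leaf's normal (up at joint 0, down at 3.14).
- conical_flask: Bystander: glass conical flask, 68 mm diameter at the foot, 98 mm tall, beyond the book's +x end. Origin: centre of its underside.
- volumetric_flask: Bystander: glass volumetric flask with a long neck and stopper, 62 mm diameter, 147 mm tall, beyond the book's +x end. Origin: centre of its underside.
- sample_jar: Bystander: squat jar with a metal cap, 54 mm diameter, 65 mm tall, on the book's -y side. Origin: centre of its underside.

How it is judged:
By the outcome, as a careful person would: the job done as asked, in the order asked, and still so for the second after the job is handed in, with the robot touching nothing.
It also fails if it takes over 48 s, if anything falls off the work surface, if the arm or the gripper's body presses on something with over 40 N, if the wrist force passes 120 N, or if a joint passes its speed limit or range.

## Robot

A 7-joint arm with a two-finger parallel gripper is mounted at the origin on the work surface. World frame = base frame: x ahead of the robot, y to its left, z up, the work surface at z = 0. Lengths are in m, angles in rad, forces in N, time in s.
With the tool pointing down it reaches from about 0.4 to 0.85 m from the base axis. Payload 10.4 kg.
Tool frame: the origin (TCP) lies between the finger pads; the fingertips stand ahead of it and the grasp point (between the pads) lies 6 mm ahead of it (finger_overhang is the z of the fingertips in the tool frame, in m); z points along the fingers, y is the direction in which the jaws open and shut (so a half turn about z gives the same grasp; the last joint's range is limited). The gripper opens to 85 mm and grips with 20 to 120 N. Pads are 22 mm wide; open, the fingers measure 114 mm over their backs; the gripper's body (76 mm by 85 mm) begins 54 mm behind the grasp point. The pads swing forward as they close: fully open they stand 13 mm farther back than shut.
Start: joints at [-1.153, 0.332, -0.065, 1.46, 0.022, 1.35, -0.088], TCP at [0.267, 0.565, 0.228] pointing down, gripper open.
Joint ranges: [-2.6, 2.6], [-0.5, 2.12], [-1.47, 1.34], [0.16, 2.42], [-1.27, 4.41], [0.06, 2.06], [-2.6, 2.6]. Speed limits (rad/s): [2.22, 2.22, 2.79, 2.79, 3.14, 3.14, 3.14].

## Interface

Orientations are given as a unit quaternion [x, y, z, w].
In Python, from workcell import * gives the robot as it stands.
- The arm moves only by the shell command python3 -m creep 'ROWS' [FORCE]. ROWS is JSON, a list of rows, each a list of 7 numbers: the turn, a rotation vector about the tool's x, y, z in rad, then the shift along the tool's x, y, z in mm, then the closure in counts, from 0 (fully open) to 255 (shut). In form: [[wx, wy, wz, dx, dy, dz, claw], ...]. A call has 1 to 8 rows; each row shifts and turns the commanded pose from where the row before left it, along the tool's axes as they then stand; what a row does not reach is not made up. A row lasts 1/10 s, in which the tool goes at most 50 mm and 8.59 degrees, less where a joint would pass 70% of its speed; a pose out of reach is approached as far as the arm can. A call is refused whole if a number of a shift passes 50 or a number of a turn 0.15, either way. A call with a gripper value outside its range is refused whole. The fingers move at their own pace and stop on an object; FORCE is the grip in N (left out, the last holds). Time passes only in rows, so rows that do not move let the fingers close. It gives the time, the measured TCP pose, the force and the opening at its end, in the units of the state.
- get_obs(): the state, without advancing time (a new reading comes with each control period).
- camera(name): name is "scene" or "side" or "wrist"; returns (picture, depth): 400x640x3 uint8, blue, green, red; 400x640 float32, m along the optical axis (not along the pixel's ray), 0 where there is no reading.
- camera_model(name): a dict with "camera_matrix" (3x3 intrinsics, pixels), "R" (3x3) and "t" (3): a world point X has camera coordinates R X + t; the wrist camera has in their place "mount" (4x4, takes a point from camera to tool coordinates, whose origin is the TCP and whose axes are the flange's). Camera axes: x right, y down, z forward; pixel columns grow to the right and rows downward; lengths in m; the calibration is good to about 2 mm. A picture is of the moment at which its call begins: read the wrist's pose just before it. camera_model takes no time and is no camera call.
- hand_in(): hands the job in, once; it reports no verdict.
The state is a dict: "clock": time; "joint_pos": joint angles; "joint_velocities": joint speeds; "tau": joint torques, N m; "position": TCP position; "ee_rot": TCP orientation; "ft_force": force on the tool from outside, world axes, zero at the start; "torque": the same for the moment, N m; "grip_width": opening from 0.0 (shut) to 1.0 (fully open).
Only numpy, scipy, OpenCV 4.12 (cv2) and the standard library are available. Lean on these libraries where they do the work, as an engineer would, in place of code of your own. Each camera call takes 0.05 s, during which the arm holds its last target.

## Working session

There is one attempt and no reset: what is moved stays moved. The work goes in short steps, Python scripts to look and compute and a shell command to move; the robot and the scene stay as the last step left them, time stands still between calls to the robot, and variables do not carry over. Pictures are saved under pics/ and viewed, and the job is handed in when it is done.

```bash
mkdir -p pics; ls; cat > h.py <<'E'
from workcell import *
import numpy as np, cv2
def grab(n,tag):
    o=get_obs(); p,d=camera(n); cv2.imwrite(f'pics/{tag}.png',p); np.savez(f'pics/{tag}.npz',p=p,d=d,pos=o['position'],q=o['ee_rot']); return p,d
def world(n,d):
    m=camera_model(n);K=np.array(m['camera_matrix']);R=np.array(m['R']);t=np.array(m['t'])
    v,u=np.mgrid[0:d.shape[0],0:d.shape[1]]
    c=np.stack([(u-K[0,2])/K[0,0]*d,(v-K[1,2])/K[1,1]*d,d],-1)
    return (c-t)@R
E
python3 - <<'E'
from h import *
o=get_obs();print(o)
import workcell;print([x for x in dir(workcell) if x[0]!='_'])
try: print(finger_overhang)
except Exception as e: print(e)
grab('scene','s0');grab('side','d0')
E
```

```text
pics
{'clock': 0.0, 'joint_pos': array([-1.15257948,  0.33288423, -0.06467141,  1.46092044,  0.02161525,
        1.34988559, -0.088477  ]), 'joint_velocities': array([-4.13696045e-04,  2.76315537e-06, -4.99560975e-04,  8.08713670e-04,
        2.16695165e-03, -2.03842147e-03,  7.31454411e-04]), 'tau': array([-1.86927246e-04, -6.25446939e+01,  4.87670582e-02, -3.91613030e+01,
        1.61923125e-02,  9.98746022e-03,  1.07125641e-05]), 'position': array([0.26654235, 0.56490988, 0.22711811]), 'ee_rot': array([ 2.18618435e-01,  9.75810170e-01, -6.92240903e-04, -1.10170152e-04]), 'ft_force': array([0.33087511, 0.65644936, 0.42058707]), 'torque': array([0.0333151 , 0.04286995, 0.06662113]), 'grip_width': 0.9996876104634935}
['MotionError', 'camera', 'camera_model', 'finger_overhang', 'get_obs', 'hand_in']
0.025
```

View pics/s0.png

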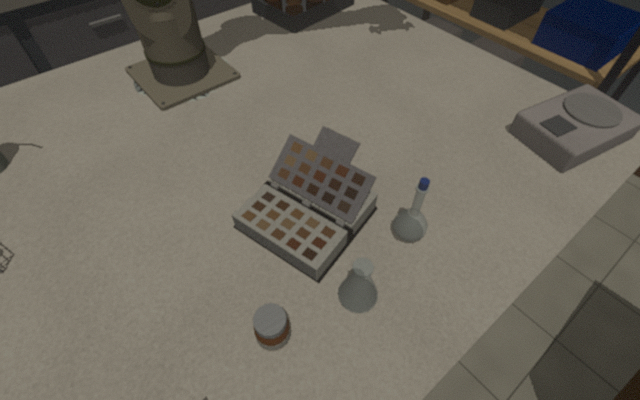

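View pics/d0.png

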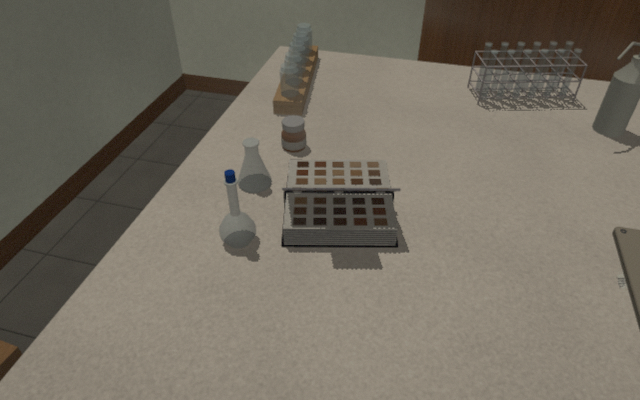

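The scene view shows the book at about (305,205). The leaf is raised over the half nearer the robot, with its tab at (337,145). The flasks are at (410,220) and (357,285), and the jar is at (271,327). Next I'll measure positions from depth.

```bash
python3 - <<'E'
from h import *
for n,t in(('scene','s0'),('side','d0')):
    z=np.load(f'pics/{t}.npz');W=world(n,z['d']);p=z['p']
    m=camera_model(n); print(n,'cam at',-np.array(m['R']).T@np.array(m['t']))
    if n=='scene':
        pts=dict(tabL=(318,130),tabm=(337,147),tabR=(355,143),leafA=(293,140),leafB=(370,182),leafC=(353,218),leafD=(273,180),white1=(237,218),white2=(318,270),white3=(344,238),white4=(268,190),jar=(270,315),con=(363,266),vol=(424,184),table=(200,300))
    else: pts=dict(a=(300,200),b=(385,200),c=(300,222),d=(388,222),e=(290,188),f=(398,188),g=(295,165),h=(385,165),front=(340,235),jar=(293,122),con=(251,142),vol=(230,174))
    for k,(u,v) in pts.items(): print(k,(u,v),np.round(W[v,u],3))
    big=cv2.resize(p[110:360,220:450] if n=='scene' else p[100:280,200:430],None,fx=3,fy=3,interpolation=cv2.INTER_CUBIC)
    cv2.imwrite(f'pics/{t}z.png',big[:600,:800])
E
```

```text
scene cam at [ 0.93872427 -0.3000589   0.5878188 ]
tabL (318, 130) [0.412 0.138 0.002]
tabm (337, 147) [0.577 0.045 0.122]
tabR (355, 143) [0.599 0.067 0.135]
leafA (293, 140) [0.497 0.005 0.106]
leafB (370, 182) [0.665 0.044 0.104]
leafC (353, 218) [ 0.682 -0.008  0.062]
leafD (273, 180) [ 0.51  -0.057  0.048]
white1 (237, 218) [ 0.542 -0.158  0.045]
white2 (318, 270) [ 0.709 -0.109  0.033]
white3 (344, 238) [ 0.69  -0.033  0.032]
white4 (268, 190) [ 0.524 -0.078  0.046]
jar (270, 315) [ 0.735 -0.22   0.068]
con (363, 266) [ 0.774 -0.076  0.099]
vol (424, 184) [0.746 0.076 0.147]
table (200, 300) [ 0.614 -0.284  0.001]
side cam at [0.45522344 0.62819195 0.59399387]
a (300, 200) [0.655 0.001 0.043]
b (385, 200) [ 0.51  -0.037  0.045]
c (300, 222) [0.638 0.058 0.045]
d (388, 222) [0.496 0.016 0.042]
e (290, 188) [0.655 0.053 0.11 ]
f (398, 188) [ 0.495 -0.136 -0.001]
g (295, 165) [ 0.695 -0.098  0.043]
h (385, 165) [ 0.526 -0.143  0.043]
front (340, 235) [0.57  0.053 0.027]
jar (293, 122) [ 0.735 -0.217  0.064]
con (251, 142) [ 0.772 -0.076  0.096]
vol (230, 174) [0.74  0.085 0.145]
```

```bash
python3 - <<'E'
from h import *
# all points in the region with z bins
A=[]
for n,t in(('scene','s0'),('side','d0')):
    z=np.load(f'pics/{t}.npz');W=world(n,z['d']).reshape(-1,3);C=z['p'].reshape(-1,3)
    A.append(W[z['d'].ravel()>0])
P=np.vstack(A);P=P[(P[:,2]>.015)&(P[:,2]<.3)&(P[:,0]>.25)&(P[:,0]<1.0)&(abs(P[:,1])<.5)]
im=np.zeros((500,800,3),np.uint8)
# top-down: x up, y left, 1px=1.25mm
u=(( .5-P[:,1])/.00125).astype(int);v=((.9-P[:,0])/.00125).astype(int)
ok=(u>=0)&(u<800)&(v>=0)&(v<500)
c=cv2.applyColorMap((np.clip(P[:,2]/.2,0,1)*255).astype(np.uint8)[:,None],cv2.COLORMAP_JET)[:,0]
im[v[ok],u[ok]]=c[ok]
for k in range(0,800,80): cv2.putText(im,f'{.5-k*.00125:.1f}',(k,12),0,.4,(255,255,255))
for k in range(0,500,80): cv2.putText(im,f'{.9-k*.00125:.1f}',(0,k+4),0,.4,(255,255,255))
cv2.imwrite('pics/top0.png',im)
E
```

```text
(no output)
```

View pics/s0z.png

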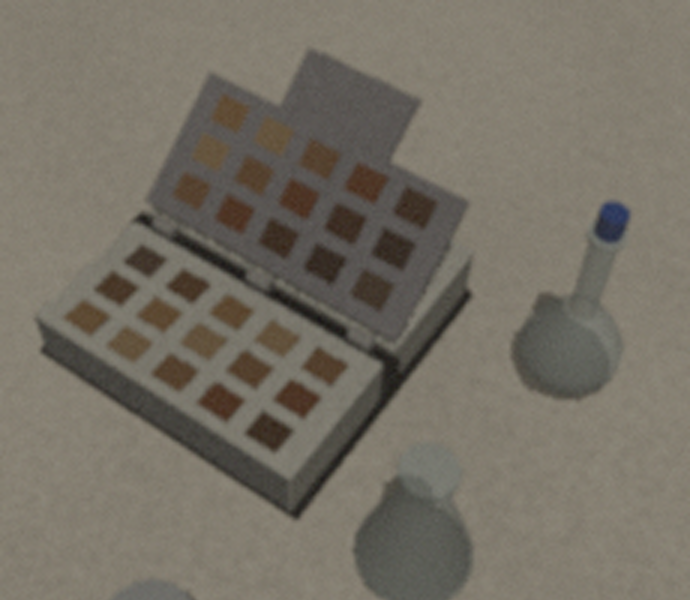

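View pics/top0.png

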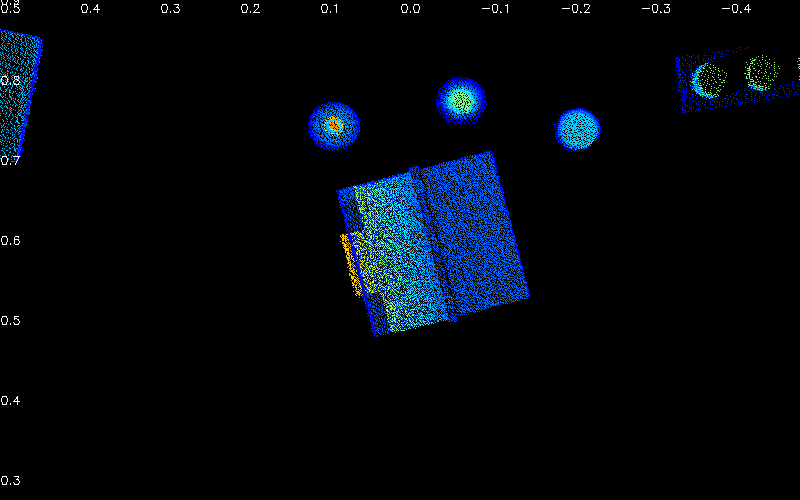

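```bash
python3 - <<'E'
from h import *
z=np.load('pics/s0.npz');W=world('scene',z['d']).reshape(-1,3);W=W[z['d'].ravel()>0]
z2=np.load('pics/d0.npz');W2=world('side',z2['d']).reshape(-1,3);W2=W2[z2['d'].ravel()>0]
P=np.vstack([W,W2])
b=lambda P:(P[:,0]>.46)&(P[:,0]<.73)&(P[:,1]>-.16)&(P[:,1]<.11)
T=P[b(P)&(P[:,2]>.008)]
top=T[(abs(T[:,2]-.044)<.006)]
r=cv2.minAreaRect((T[:,:2]*1000).astype(np.float32)); print('all z>8mm',r)
r=cv2.minAreaRect((top[:,:2]*1000).astype(np.float32)); print('top',r, np.median(top[:,2]))
L=W[b(W)&(W[:,2]>.065)]
c=L.mean(0);u,s,vt=np.linalg.svd(L-c,full_matrices=False);n=vt[2]*np.sign(vt[2][2]);
L=L[abs((L-c)@n)<.004];c=L.mean(0);vt=np.linalg.svd(L-c,full_matrices=False)[2];n=vt[2]*np.sign(vt[2][2])
print('leaf n',n,c,'yaw of slope',np.arctan2(n[0],-n[1]),'angle',np.arccos(n[2]))
yaw=np.arctan2(n[0],-n[1])
for yaw in (yaw,.25):
    ex=np.array([np.cos(yaw),np.sin(yaw)]);ey=np.array([-ex[1],ex[0]])
    print(yaw,'book x range',np.percentile(top[:,:2]@ex,[.5,1,99,99.5]),'y',np.percentile(top[:,:2]@ey,[.5,1,99,99.5]),
     'leaf x',np.percentile(L[:,:2]@ex,[.5,99.5]),'y',np.percentile(L[:,:2]@ey,[1,99.8]),'z',L[:,2].max())
for nm,(x,y) in dict(con=(.773,-.065),vol=(.743,.095),jar=(.737,-.21)).items():
    q=P[(np.hypot(P[:,0]-x,P[:,1]-y)<.05)&(P[:,2]>.008)];print(nm,cv2.minEnclosingCircle((q[:,:2]*1000).astype(np.float32)),q[:,2].max())
E
```

```text
all z>8mm ((626.2852172851562, -28.362442016601562), (271.6778869628906, 213.7763214111328), 15.244771957397461)
top ((627.1142578125, -31.8162841796875), (271.314453125, 205.9148406982422), 16.085132598876953) 0.04376993670722583
leaf n [ 0.15914714 -0.60750477  0.77820958] [0.58439716 0.01196549 0.09588303] yaw of slope 0.25621107402216503 angle 0.6789865387174816
0.25621107402216503 book x range [0.47099246 0.47202072 0.71751956 0.72219234] y [-0.29085392 -0.29043886 -0.09190587 -0.09123771] leaf x [0.47071748 0.65853261] y [-0.17472943 -0.08417589] z 0.1393890908681921
0.25 book x range [0.47223098 0.47326075 0.7181945  0.72280315] y [-0.2873524  -0.28689418 -0.08840036 -0.08757217] leaf x [0.47154603 0.6593356 ] y [-0.17121424 -0.08063006] z 0.1393890908681921
con ((772.8895263671875, -75.01880645751953), 34.97999954223633) 0.1018504819957974
vol ((741.5939331054688, 82.45182037353516), 32.44742202758789) 0.14967450299460194
jar ((737.6920166015625, -221.34291076660156), 29.226896286010742) 0.06893484223292143
```

```bash
python3 -m creep '[[0,0,-0.14,0,0,0,255],[0,0,-0.14,0,0,0,255],[0,0,-0.14,0,0,0,255],[0,0,-0.14,0,0,0,255],[0,0,-0.14,0,0,0,255],[0,0,0,0,0,0,255],[0,0,0,0,0,0,255]]' 20
cat >> h.py <<'E'
from scipy.spatial.transform import Rotation as Ro
YAW=.2562;C0=np.array([.598,-.040])
def loc():
    o=get_obs();p=o['position'];d=p[:2]-C0;c,s=np.cos(YAW),np.sin(YAW)
    R=Ro.from_quat(o['ee_rot']).as_matrix()
    tip=p+R[:,2]*.025; t=tip[:2]-C0
    B=np.array([[c,s,0],[-s,c,0],[0,0,1]])
    print('t',round(o['clock'],2),'tip book mm',np.round([1e3*(t@[c,s]),1e3*(t@[-s,c]),1e3*tip[2]],1),'F book',np.round(B@o['ft_force'],1),'w',round(o['grip_width'],2))
    print('tool axes in book\n',np.round(B@R,3), 'q',np.round(o['joint_pos'],2))
E
python3 -c "
from h import *
loc()"
```

```text
clock: 0.8
position: [0.2667, 0.5651, 0.2276]
ee_rot: [-0.127, 0.992, -0.0, -0.0]
ft_force: [0.2, -0.0, 0.4]
grip_width: -0.0
t 0.8 tip book mm [-167.2  669.3  202.6] F book [ 0.2 -0.1  0.4] w -0.0
tool axes in book
 [[-1.     0.001 -0.   ]
 [ 0.001  1.    -0.   ]
 [ 0.    -0.    -1.   ]] q [-1.08  0.34 -0.16  1.46  0.05  1.35  0.59]
```

```bash
python3 -m creep '[[0,0,0,-20,-40,0,255],[0,0,0,-20,-40,0,255],[0,0,0,-20,-40,0,255],[0,0,0,-20,-40,0,255],[0,0,0,-20,-40,0,255],[0,0,0,-20,-40,0,255],[0,0,0,-20,-40,0,255],[0,0,0,-20,-40,0,255]]'; python3 -m creep '[[0,0,0,-4,-40,10,255],[0,0,0,-3,-40,20,255],[0,0,0,0,-40,20,255],[0,0,0,0,-30,20,255],[0,0,0,0,-20,20,255],[0,0,0,0,0,10,255],[0,0,0,0,0,0,255],[0,0,0,0,0,0,255]]';python3 -c "
from h import *
loc();grab('side','d1');grab('scene','s1')"
```

```text
clock: 1.6
position: [0.5043, 0.2955, 0.2281]
ee_rot: [-0.127, 0.992, 0.0, 0.0]
ft_force: [1.1, 0.5, 0.2]
grip_width: -0.001
clock: 2.4
position: [0.5536, 0.1361, 0.1285]
ee_rot: [-0.129, 0.992, 0.0, 0.0]
ft_force: [-0.4, 0.5, -0.8]
grip_width: -0.003
t 2.4 tip book mm [  1.7 181.6 103.5] F book [-0.3  0.6 -0.8] w -0.0
tool axes in book
 [[-1.    -0.003  0.001]
 [-0.003  1.     0.001]
 [-0.001  0.001 -1.   ]] q [-0.44  0.29  0.14  1.74 -0.04  1.12  1.54]
```

View pics/d1.png

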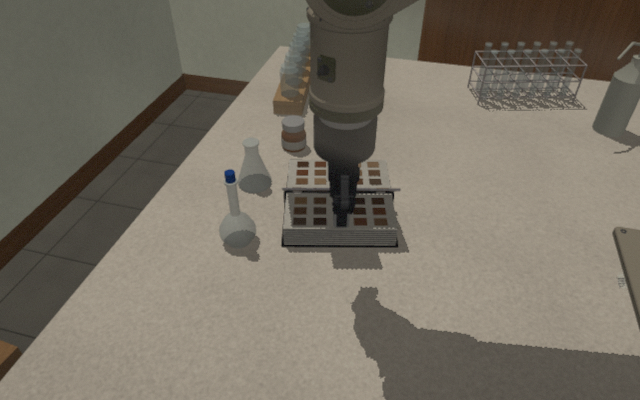

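View pics/s1.png

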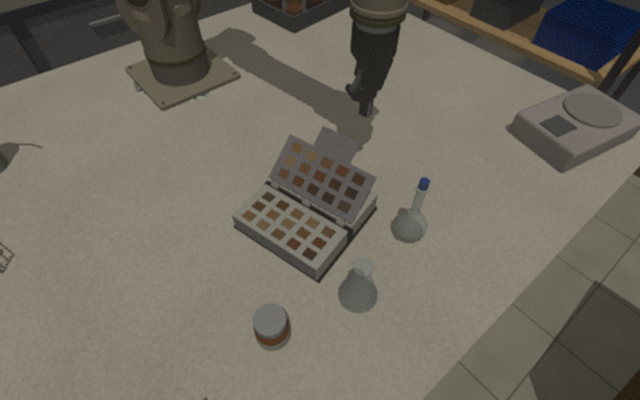

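```bash
python3 -m creep '[[0,0,0,2,-20,-6,255],[0,0,0,0,-15,-4,255],[0,0,0,0,-10,0,255],[0,0,0,0,-5,0,255],[0,0,0,0,0,0,255]]';python3 -c "
from h import *
loc()"; python3 -m creep '[[0,0,0,0,-4,0,255],[0,0,0,0,-4,0,255],[0,0,0,0,0,0,255]]';python3 -m creep '[[0,0,0,0,-4,0,255],[0,0,0,0,0,0,255]]';python3 -c "
from h import *
loc()
grab('scene','s2')"
```

```text
clock: 3.0
position: [0.5647, 0.085, 0.1378]
ee_rot: [-0.129, 0.992, 0.0, -0.0]
ft_force: [-0.5, -0.4, -0.8]
grip_width: -0.002
t 3.0 tip book mm [ -0.6 129.4 112.8] F book [-0.5 -0.2 -0.8] w -0.0
tool axes in book
 [[-1.    -0.002 -0.   ]
 [-0.002  1.     0.   ]
 [ 0.     0.    -1.   ]] q [-0.37  0.28  0.17  1.73 -0.05  1.14  1.64]
clock: 3.3
position: [0.5667, 0.0774, 0.1378]
ee_rot: [-0.129, 0.992, -0.0, -0.0]
ft_force: [0.5, -0.0, -0.1]
grip_width: -0.005
clock: 3.5
position: [0.5677, 0.0735, 0.1379]
ee_rot: [-0.129, 0.992, -0.0, -0.0]
ft_force: [-0.6, -0.2, 1.3]
grip_width: -0.002
t 3.5 tip book mm [ -0.5 117.5 112.9] F book [-0.6 -0.   1.3] w -0.0
tool axes in book
 [[-1.    -0.003 -0.   ]
 [-0.003  1.    -0.   ]
 [ 0.    -0.    -1.   ]] q [-0.36  0.28  0.18  1.73 -0.05  1.14  1.66]
```

View pics/s2.png

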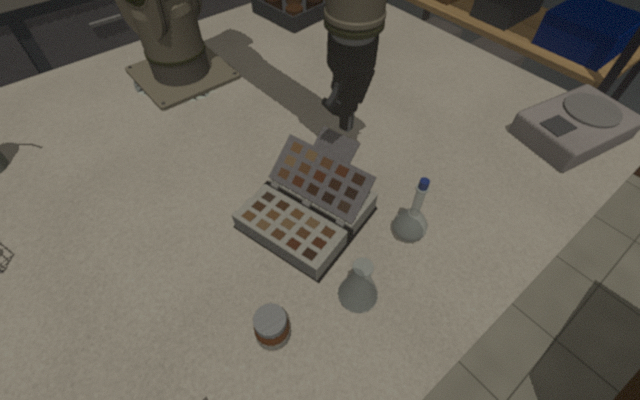

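The closed fingertips are just behind the tab edge at about (345,128), and there's no contact yet. I'll creep in.

```bash
for i in 1 2; do :; done; python3 -m creep '[[0,0,0,0,-3,0,255],[0,0,0,0,0,0,255]]';python3 -m creep '[[0,0,0,0,-3,0,255],[0,0,0,0,0,0,255]]';python3 -m creep '[[0,0,0,0,-3,0,255],[0,0,0,0,0,0,255]]';python3 -c "
from h import *
loc()"
```

```text
clock: 3.75
position: [0.5685, 0.0707, 0.138]
ee_rot: [-0.129, 0.992, -0.0, 0.0]
ft_force: [-0.4, 0.3, -0.7]
grip_width: -0.005
clock: 3.95
position: [0.5693, 0.0677, 0.1379]
ee_rot: [-0.129, 0.992, -0.0, 0.0]
ft_force: [0.2, 0.1, 0.5]
grip_width: 0.001
clock: 4.15
position: [0.57, 0.0648, 0.1379]
ee_rot: [-0.129, 0.992, -0.0, 0.0]
ft_force: [0.1, 0.3, -0.0]
grip_width: -0.0
t 4.15 tip book mm [ -0.5 108.5 112.9] F book [ 0.2  0.2 -0. ] w -0.0
tool axes in book
 [[-1.    -0.003  0.   ]
 [-0.003  1.    -0.   ]
 [-0.    -0.    -1.   ]] q [-0.35  0.28  0.18  1.72 -0.06  1.14  1.68]
```

```bash
python3 -m creep '[[0,0,0,0,-3,0,255],[0,0,0,0,0,0,255]]';python3 -m creep '[[0,0,0,0,-3,0,255],[0,0,0,0,0,0,255]]';python3 -c "
from h import *
loc();p,d=grab('scene','s3');cv2.imwrite('pics/s3z.png',cv2.resize(p[60:230,250:450],None,fx=3.5,fy=3.5))"
```

```text
clock: 4.35
position: [0.5708, 0.0619, 0.1379]
ee_rot: [-0.129, 0.992, -0.0, 0.0]
ft_force: [-0.2, -0.6, -1.2]
grip_width: 0.001
clock: 4.55
position: [0.5716, 0.059, 0.1379]
ee_rot: [-0.129, 0.992, -0.0, 0.0]
ft_force: [0.3, -0.6, -0.1]
grip_width: 0.002
t 4.55 tip book mm [ -0.5 102.5 112.9] F book [ 0.1 -0.7 -0.1] w 0.0
tool axes in book
 [[-1.    -0.003  0.   ]
 [-0.003  1.    -0.   ]
 [-0.    -0.    -1.   ]] q [-0.34  0.29  0.19  1.72 -0.06  1.14  1.69]
```

View pics/s3z.png

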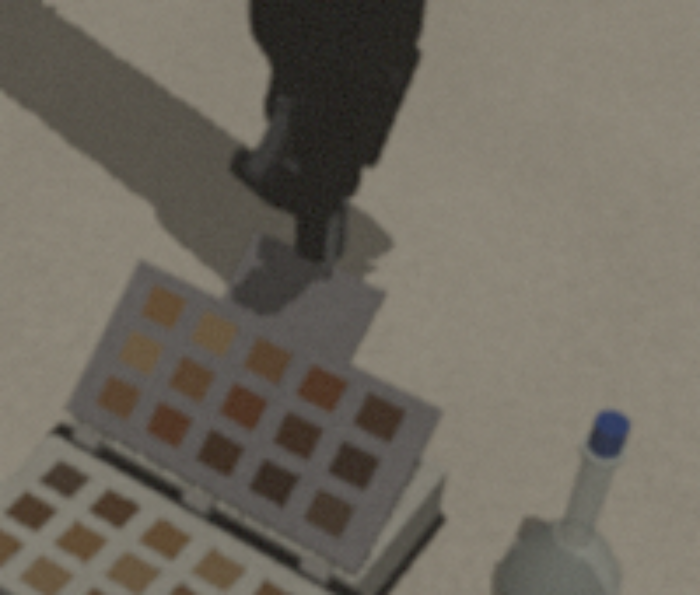

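```bash
python3 - <<'E'
from h import *
z=np.load('pics/s3.npz');W=world('scene',z['d'])
c,s=np.cos(YAW),np.sin(YAW)
def bk(P): d=P[...,:2]-C0; return np.concatenate([(d@[c,s])[...,None],(d@[-s,c])[...,None],P[...,2:]],-1)*1e3
B=bk(W)
z0=np.load('pics/s0.npz');B0=bk(world('scene',z0['d']))
for v in range(116,160,2): print(v,np.round(B0[v,330]),np.round(B[v,338]),np.round(B[v,345]))
for n,b in(('0',B0),('3',B)):
  m=(b[...,2]>60)&(abs(b[...,0])<95)&(b[...,1]<70)&(b[...,1]>8)&(b[...,2]<130); L=b[m]
  k=np.polyfit(L[:,1],L[:,2],1);print(n,k,np.arctan(k[0]))
m=(B0[...,2]>105)&(B0[...,1]>60)&(abs(B0[...,0])<60);print('tab x',np.percentile(B0[m][:,0],[1,99]),'y max',np.percentile(B0[m][:,1],[90,99]),np.percentile(B0[m][:,2],[90,99]))
E
```

```text
116 [-142.  279.    1.] [ 10.  71. 206.] [  9.  95. 190.]
118 [-136.  271.    3.] [  9.  73. 201.] [ 10.  94. 187.]
120 [-133.  267.    1.] [ 10.  72. 197.] [ 11.  93. 184.]
122 [-128.  259.    3.] [  8.  75. 191.] [  8.  98. 175.]
124 [-125.  254.    1.] [ -2.  92. 170.] [  8.  98. 171.]
126 [-120.  248.    2.] [ -0.  89. 168.] [  9.  98. 167.]
128 [-118.  244.   -1.] [ -0.  90. 164.] [  8.  99. 161.]
130 [-26. 104. 137.] [ -2.  93. 156.] [  9.  98. 158.]
132 [-24. 101. 135.] [ -0.  91. 154.] [  9. 100. 152.]
134 [-23. 100. 132.] [ -4.  98. 142.] [  9. 100. 147.]
136 [-20.  96. 131.] [ -7. 103. 133.] [  6. 106. 137.]
138 [-19.  94. 128.] [ -5.  99. 132.] [  8. 103. 136.]
140 [-17.  92. 126.] [ -3.  97. 129.] [  9. 100. 134.]
142 [-15.  89. 124.] [ -1.  94. 128.] [ 10.  99. 130.]
144 [-13.  86. 123.] [  1.  91. 126.] [ 13.  96. 129.]
146 [-12.  84. 120.] [  3.  88. 125.] [ 15.  92. 128.]
148 [-10.  82. 118.] [  4.  87. 122.] [ 17.  90. 126.]
150 [ -7.  78. 117.] [  6.  84. 119.] [ 18.  87. 124.]
152 [ -7.  78. 113.] [  8.  81. 119.] [ 19.  86. 121.]
154 [ -4.  74. 112.] [ 10.  78. 117.] [ 22.  83. 120.]
156 [ -3.  71. 110.] [ 11.  76. 114.] [ 23.  80. 118.]
158 [ -1.  70. 107.] [ 13.  74. 112.] [ 25.  78. 116.]
0 [ 0.81029114 52.43047966] 0.6809846050758954
3 [ 0.80773021 52.51203351] 0.67943674477486
tab x [-55.75419869  56.34369147] y max [101.36056619 105.99129857] [134.51353463 137.81062129]
```

```bash
python3 -m creep '[[0,0,0,0,-3,0,255],[0,0,0,0,0,0,255]]';python3 -m creep '[[0,0,0,0,-3,0,255],[0,0,0,0,0,0,255]]';python3 -c "
from h import *
loc();p,d=grab('scene','s4');cv2.imwrite('pics/s4z.png',cv2.resize(p[60:230,250:450],None,fx=3.5,fy=3.5))
p,d=grab('wrist','w4')"
```

```text
clock: 4.8
position: [0.5724, 0.0562, 0.1379]
ee_rot: [-0.129, 0.992, -0.0, 0.0]
ft_force: [-0.5, 0.7, 0.3]
grip_width: -0.001
clock: 5.0
position: [0.5731, 0.0532, 0.1379]
ee_rot: [-0.129, 0.992, -0.0, 0.0]
ft_force: [-0.1, -0.0, -0.3]
grip_width: 0.001
t 5.0 tip book mm [ -0.5  96.5 112.9] F book [-0.1 -0.  -0.3] w 0.0
tool axes in book
 [[-1.    -0.002  0.   ]
 [-0.002  1.    -0.   ]
 [-0.    -0.    -1.   ]] q [-0.33  0.29  0.19  1.72 -0.06  1.14  1.7 ]
```

View pics/s4z.png

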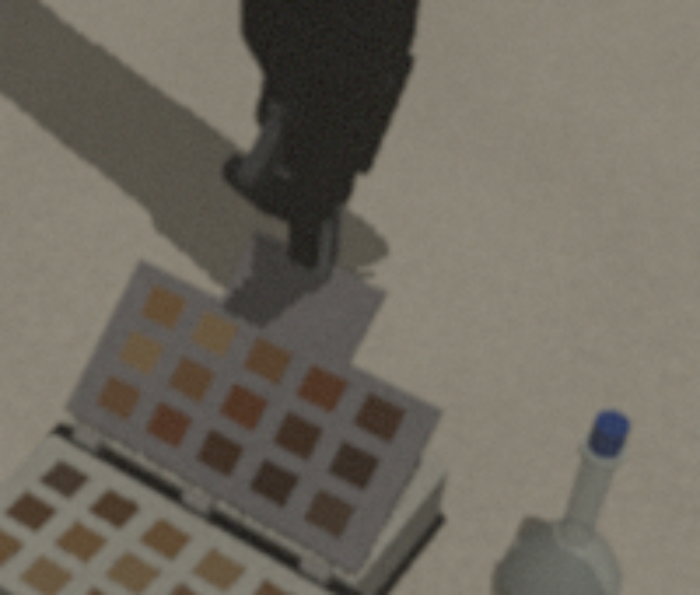

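View pics/w4.png

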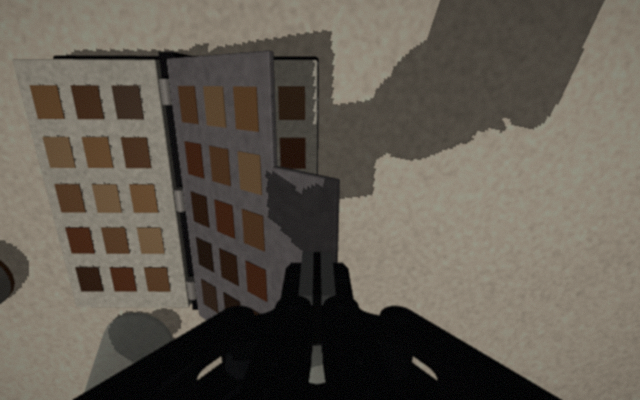

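```bash
python3 - <<'E'
from h import *
z=np.load('pics/s4.npz');W=world('scene',z['d'])
c,s=np.cos(YAW),np.sin(YAW)
d=W[...,:2]-C0;B=np.concatenate([(d@[c,s])[...,None],(d@[-s,c])[...,None],W[...,2:]],-1)*1e3
for u in (333,336,339,342,344):
  print(u,[(v,*np.round(B[v,u]).astype(int)) for v in range(124,150,2)])
p=z['p'];cv2.imwrite('pics/s4zz.png',cv2.resize(p[100:160,300:380],None,fx=10,fy=10,interpolation=cv2.INTER_NEAREST))
w=np.load('pics/w4.npz');p=w['p'];cv2.imwrite('pics/w4z.png',np.clip(cv2.resize(p[160:360,240:400].astype(float)*2,None,fx=3,fy=3,interpolation=cv2.INTER_NEAREST),0,255))
dd=w['d'];print('wrist depth col 310,325'); print([(v,round(float(dd[v,308]),3),round(float(dd[v,326]),3)) for v in range(180,300,8)])
m=camera_model('wrist');print(np.round(np.array(m['mount']),3),np.array(m['camera_matrix']))
E
```

```text
333 [(124, np.int64(-7), np.int64(85), np.int64(172)), (126, np.int64(-7), np.int64(84), np.int64(168)), (128, np.int64(-6), np.int64(83), np.int64(165)), (130, np.int64(-6), np.int64(84), np.int64(160)), (132, np.int64(-6), np.int64(83), np.int64(157)), (134, np.int64(-10), np.int64(90), np.int64(145)), (136, np.int64(-15), np.int64(99), np.int64(131)), (138, np.int64(-13), np.int64(95), np.int64(130)), (140, np.int64(-12), np.int64(95), np.int64(126)), (142, np.int64(-10), np.int64(91), np.int64(126)), (144, np.int64(-8), np.int64(88), np.int64(123)), (146, np.int64(-6), np.int64(85), np.int64(122)), (148, np.int64(264), np.int64(-338), np.int64(588))]
336 [(124, np.int64(10), np.int64(66), np.int64(193)), (126, np.int64(-2), np.int64(86), np.int64(169)), (128, np.int64(0), np.int64(83), np.int64(168)), (130, np.int64(-1), np.int64(85), np.int64(162)), (132, np.int64(-2), np.int64(86), np.int64(156)), (134, np.int64(0), np.int64(84), np.int64(154)), (136, np.int64(-10), np.int64(101), np.int64(132)), (138, np.int64(-7), np.int64(97), np.int64(132)), (140, np.int64(-6), np.int64(95)
[... 2157 characters left out ...]
 depth col 310,325
[(180, 0.163, 0.156), (188, 0.162, 0.157), (196, 0.167, 0.158), (204, 0.166, 0.16), (212, 0.167, 0.162), (220, 0.169, 0.162), (228, 0.17, 0.163), (236, 0.173, 0.164), (244, 0.174, 0.165), (252, 0.154, 0.154), (260, 0.147, 0.146), (268, 0.141, 0.14), (276, 0.135, 0.135), (284, 0.13, 0.129), (292, 0.124, 0.126)]
[[-0.001 -0.947 -0.32   0.083]
 [ 1.    -0.001  0.     0.001]
 [-0.    -0.32   0.947 -0.147]
 [ 0.     0.     0.     1.   ]] [[343.72515474   0.         316.61409564]
 [  0.         343.72515474 199.6330075 ]
 [  0.           0.           1.        ]][ WARN:0@0.160] global loadsave.cpp:1063 imwrite_ Unsupported depth image for selected encoder is fallbacked to CV_8U.
```

View pics/s4zz.png

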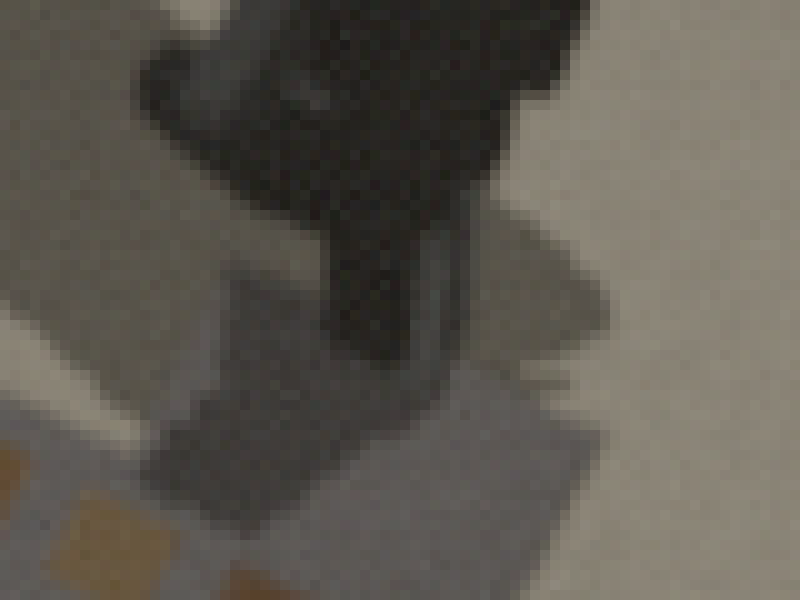

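View pics/w4z.png

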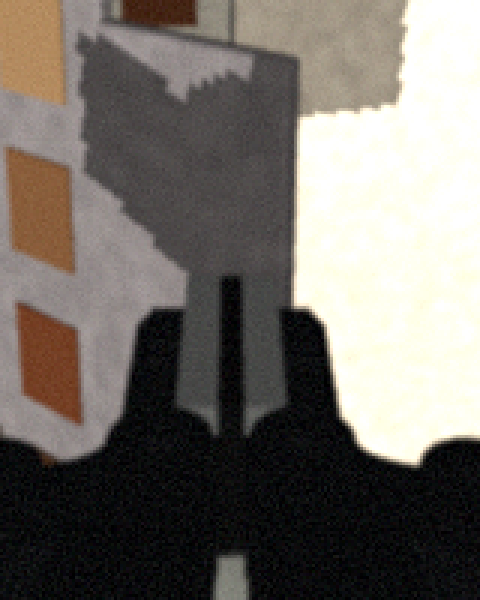

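```bash
python3 - <<'E'
from h import *
c,s=np.cos(YAW),np.sin(YAW)
for n,t in(('scene','s1'),('side','d1'),('scene','s2')):
    z=np.load(f'pics/{t}.npz');W=world(n,z['d'])
    R=Ro.from_quat(z['q']).as_matrix();T=((W-z['pos'])@R)*1e3
    m=(abs(T[...,0])<40)&(abs(T[...,1])<60)&(T[...,2]<60)&(T[...,2]>-70)&(z['d']>0)&(W[...,2]>.02)
    q=T[m]; print(t,'TCPz',z['pos'][2])
    for a in range(-70,60,6):
        k=q[(q[:,2]>=a)&(q[:,2]<a+6)]
        if len(k)>2: print(a,len(k),np.round(k.min(0)),np.round(k.max(0)))
E
```

```text
s1 TCPz 0.12881608784785203
-70 55 [-15. -44. -70.] [ 14.  45. -64.]
-64 52 [-11. -38. -63.] [ 13.  39. -58.]
-58 74 [-11. -34. -58.] [ 11.  34. -52.]
-52 34 [-12. -26. -52.] [ 10.  27. -46.]
-46 10 [-10. -12. -44.] [ -5.   8. -40.]
-40 30 [-10. -14. -40.] [  7.   6. -34.]
-34 41 [ -9. -14. -34.] [ 13.   9. -28.]
-28 36 [-10. -14. -28.] [  9.   6. -22.]
-22 35 [ -9. -13. -21.] [  8.  10. -16.]
-16 23 [-10. -13. -15.] [  8.   6. -11.]
-10 16 [ -9.  -7. -10.] [13.  6. -4.]
d1 TCPz 0.12846682737837678
-70 52 [-17.  15. -70.] [ 16.  48. -64.]
-64 19 [-15.  15. -64.] [ 12.  43. -59.]
-58 24 [-13.  28. -57.] [ 11.  38. -52.]
-52 20 [-13.  10. -52.] [ 11.  33. -47.]
-40 5 [ -7.  15. -35.] [  6.  16. -34.]
-34 39 [-10.   8. -34.] [  6.  17. -28.]
-28 49 [-11.   6. -28.] [ 10.  16. -22.]
-22 46 [-11.   6. -22.] [ 10.  16. -16.]
-16 46 [-11.   6. -16.] [ 10.  16. -10.]
-10 23 [-11.   7. -10.] [10. 12. -4.]
-4 12 [-9.  6. -4.] [ 9.  8. -2.]
s2 TCPz 0.13788498840857533
-70 57 [-14. -44. -70.] [ 13.  45. -64.]
-64 62 [-12. -37. -64.] [ 14.  40. -58.]
-58 91 [-12. -33. -58.] [ 10.  37. -52.]
-52 42 [-12. -29. -52.] [ 14.  26. -46.]
-46 14 [-10. -12. -46.] [ -5.   8. -40.]
-40 31 [ -9. -13. -39.] [  8.  10. -34.]
-34 38 [-10. -14. -34.] [  9.   6. -29.]
-28 43 [-10. -13. -28.] [  8.   8. -22.]
-22 39 [-10. -14. -22.] [  8.   8. -16.]
-16 28 [-10. -13. -15.] [  8.   6. -10.]
-10 11 [-8. -6. -9.] [ 9.  4. -5.]
-4 86 [-36. -17.  -2.] [ 39. -10.   2.]
2 218 [-37. -26.   2.] [ 40. -13.   8.]
8 208 [-36. -33.   8.] [ 40. -20.  14.]
14 201 [-37. -39.  14.] [ 39. -26.  20.]
20 220 [-38. -49.  20.] [ 39. -34.  26.]
26 219 [-40. -55.  26.] [ 40. -42.  32.]
32 202 [-40. -60.  32.] [ 40. -49.  38.]
38 33 [-35. -60.  38.] [ 40. -56.  40.]
```

The scene, side and wrist cameras all put the shut fingertips at about -3 to -5 mm in tool z, not the stated +25 mm. That leaves the tips hovering above the tab rather than under it. I'll back out and come in lower.

```bash
sed -i 's/R\[:,2\]\*.025/R[:,2]*-.004/' h.py
python3 -m creep '[[0,0,0,0,20,0,255],[0,0,0,0,25,0,255],[0,0,0,0,0,13,255],[0,0,0,0,0,13,255],[0,0,0,0,0,0,255]]';python3 -c "
from h import *
loc()";python3 -m creep '[[0,0,0,0,-8,0,255],[0,0,0,0,-4,0,255],[0,0,0,0,0,0,255]]';python3 -m creep '[[0,0,0,0,-3,0,255],[0,0,0,0,-3,0,255],[0,0,0,0,0,0,255]]';python3 -m creep '[[0,0,0,0,-3,0,255],[0,0,0,0,0,0,255]]';python3 -c "
from h import *
loc()"
```

```text
clock: 5.6
position: [0.5603, 0.0961, 0.1096]
ee_rot: [-0.129, 0.992, -0.0, -0.002]
ft_force: [-0.1, 0.1, -0.1]
grip_width: 0.004
t 5.6 tip book mm [ -2.  141.2 113.6] F book [-0.1  0.1 -0.1] w 0.0
tool axes in book
 [[-1.    -0.002 -0.004]
 [-0.002  1.    -0.   ]
 [ 0.004 -0.    -1.   ]] q [-0.39  0.31  0.16  1.76 -0.05  1.08  1.62]
clock: 5.9
position: [0.5652, 0.0839, 0.1124]
ee_rot: [-0.128, 0.992, -0.0, 0.0]
ft_force: [0.7, 0.5, 0.4]
grip_width: 0.003
clock: 6.2
position: [0.5663, 0.0793, 0.112]
ee_rot: [-0.129, 0.992, -0.0, 0.0]
ft_force: [0.4, -0.2, -0.1]
grip_width: 0.003
clock: 6.4
position: [0.5669, 0.0769, 0.1119]
ee_rot: [-0.129, 0.992, 0.0, 0.0]
ft_force: [-0.1, 0.9, -0.3]
grip_width: -0.0
t 6.4 tip book mm [ -0.5 121.  115.9] F book [ 0.2  0.8 -0.3] w -0.0
tool axes in book
 [[-1.    -0.003  0.   ]
 [-0.003  1.     0.   ]
 [-0.     0.    -1.   ]] q [-0.36  0.31  0.17  1.75 -0.06  1.09  1.66]
```

```bash
python3 -m creep '[[0,0,0,0,-3,-1,255],[0,0,0,0,-3,-2,255],[0,0,0,0,-3,-3,255],[0,0,0,0,-3,-3,255],[0,0,0,0,0,0,255]]';python3 -c "
from h import *
loc()
grab('scene','s5')"
```

```text
clock: 6.9
position: [0.5697, 0.0676, 0.1219]
ee_rot: [-0.13, 0.991, 0.001, 0.0]
ft_force: [-4.8, 7.4, 5.3]
grip_width: 0.003
t 6.9 tip book mm [-1.000e-01  1.112e+02  1.259e+02] F book [-2.8  8.4  5.3] w 0.0
tool axes in book
 [[-1.    -0.005  0.001]
 [-0.005  1.     0.003]
 [-0.001  0.003 -1.   ]] q [-0.35  0.3   0.18  1.74 -0.06  1.11  1.68]
```

View pics/s5.png

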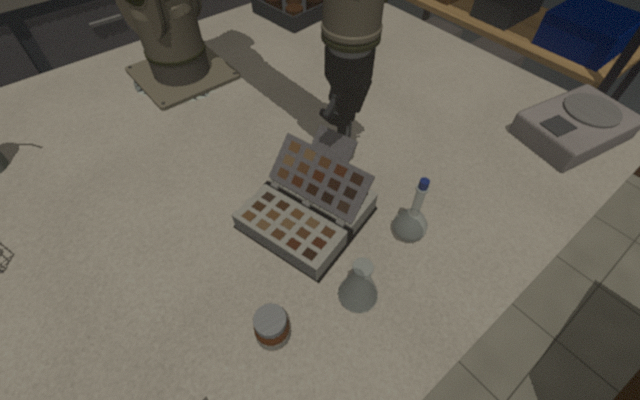

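The reaction has an upward part, because the edge is on the tapered tip. I'll back off and tilt the fingers so the tip reaches in under the tab.

```bash
python3 -m creep '[[0,0,0,0,10,0,255],[0,0,0,0,15,5,255],[0.13,0,0,0,0,0,255],[0.13,0,0,0,0,0,255],[0.13,0,0,0,0,0,255],[0.13,0,0,0,0,0,255],[0,0,0,0,0,0,255]]';python3 -c "
from h import *
loc()
grab('scene','s6')
c,s=np.cos(YAW),np.sin(YAW)
for t in('s0','s6'):
    z=np.load(f'pics/{t}.npz');W=world('scene',z['d']);d=W[...,:2]-C0;b=np.concatenate([(d@[c,s])[...,None],(d@[-s,c])[...,None],W[...,2:]],-1)*1e3
    m=(b[...,2]>60)&(abs(b[...,0])<95)&(b[...,1]<65)&(b[...,1]>8)&(b[...,2]<105); L=b[m]
    k=np.polyfit(L[:,1],L[:,2],1);print(k,np.arctan(k[0]))
    q=b[(abs(b[...,2]-44)<6)&(abs(b[...,0])<110)&(b[...,1]<-10)&(b[...,1]>-130)]; print(np.percentile(q[:,:2],[.5,99.5],axis=0))
"
```

```text
clock: 7.65
position: [0.5616, 0.095, 0.1135]
ee_rot: [-0.13, 0.957, -0.256, 0.033]
ft_force: [-0.5, 0.6, -0.9]
grip_width: 0.002
t 7.65 tip book mm [ -1.  141.8 116.9] F book [-0.4  0.7 -0.9] w 0.0
tool axes in book
 [[-1.    -0.012  0.004]
 [-0.012  0.866 -0.499]
 [ 0.003 -0.499 -0.867]] q [-0.71  0.38  0.2   1.77  0.47  1.19  1.1 ]
[ 0.80729686 52.51243079] 0.6791744357367479
[[ -97.98296108 -100.98768933]
 [  90.55392858  -10.71955008]]
[ 0.98272665 53.15940648] 0.7766864650920552
[[ -98.08679759 -101.11934753]
 [  90.57701556  -10.48949888]]
```

View pics/s6.png

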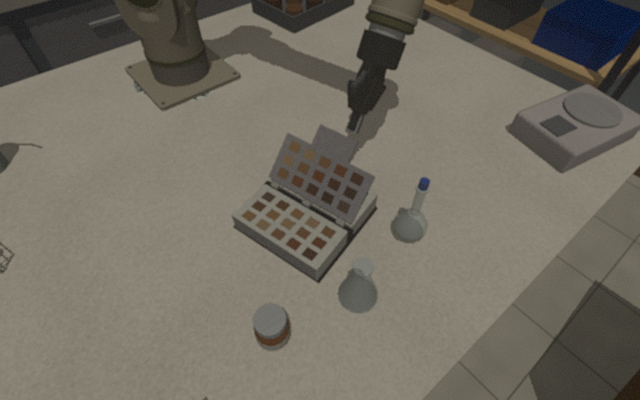

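```bash
python3 -m creep '[[0,0,0,0,-7,3,255],[0,0,0,0,-7,3,255],[0,0,0,0,-7,3,255],[0,0,0,0,-4,2,255],[0,0,0,0,0,0,255]]';python3 -c "
from h import *
loc()"
python3 -m creep '[[0,0,0,0,-4,0,255],[0,0,0,0,-4,0,255],[0,0,0,0,-4,-1,255],[0,0,0,0,-4,-1,255],[0,0,0,0,0,0,255]]';python3 -c "
from h import *
loc();grab('scene','s7')"
```

```text
clock: 8.2
position: [0.5708, 0.0615, 0.1192]
ee_rot: [-0.124, 0.958, -0.255, 0.033]
ft_force: [0.7, -0.3, -0.4]
grip_width: 0.002
t 8.2 tip book mm [ -0.6 107.1 122.6] F book [ 0.6 -0.5 -0.4] w 0.0
tool axes in book
 [[-1.    -0.     0.001]
 [-0.     0.868 -0.497]
 [-0.001 -0.497 -0.868]] q [-0.67  0.36  0.22  1.78  0.47  1.17  1.14]
clock: 8.7
position: [0.574, 0.0505, 0.129]
ee_rot: [-0.125, 0.958, -0.255, 0.033]
ft_force: [-1.0, 0.2, 0.2]
grip_width: -0.001
t 8.7 tip book mm [ -0.3  95.6 132.4] F book [-0.9  0.4  0.2] w -0.0
tool axes in book
 [[-1.    -0.002  0.002]
 [-0.003  0.868 -0.497]
 [-0.001 -0.497 -0.868]] q [-0.66  0.34  0.23  1.78  0.47  1.17  1.17]
```

View pics/s7.png

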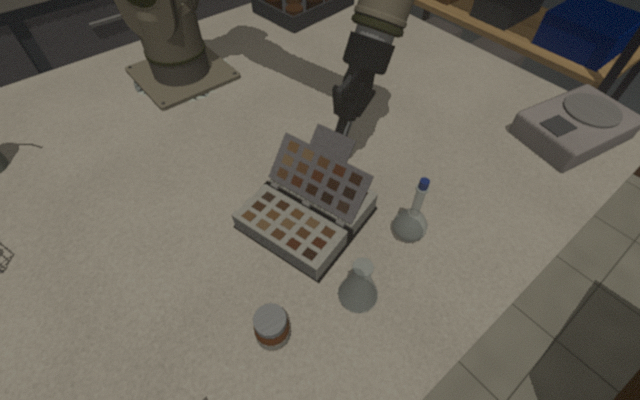

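```bash
python3 -c "
from h import *
c,s=np.cos(YAW),np.sin(YAW)
z=np.load('pics/s7.npz');W=world('scene',z['d']);d=W[...,:2]-C0;b=np.concatenate([(d@[c,s])[...,None],(d@[-s,c])[...,None],W[...,2:]],-1)*1e3
m=(b[...,2]>60)&(abs(b[...,0])<95)&(b[...,1]<65)&(b[...,1]>8)&(b[...,2]<105); L=b[m]
k=np.polyfit(L[:,1],L[:,2],1);print(k,np.arctan(k[0]))
for u in(342,346): print([tuple(np.round(b[v,u]).astype(int).tolist()) for v in range(116,146,2)])
cv2.imwrite('pics/s7z.png',cv2.resize(z['p'][90:170,290:390],None,fx=7,fy=7,interpolation=cv2.INTER_NEAREST))
"
```

```text
[ 1.12994392 53.6522664 ] 0.8463307815901779
[(4, 93, 189), (-1, 103, 176), (-1, 103, 172), (1, 100, 170), (2, 99, 167), (2, 100, 162), (4, 96, 161), (5, 94, 159), (5, 95, 154), (8, 91, 154), (11, 87, 153), (11, 86, 150), (13, 83, 148), (15, 81, 146), (16, 79, 143)]
[(10, 97, 189), (10, 97, 185), (5, 107, 172), (5, 107, 167), (6, 106, 165), (7, 105, 161), (8, 103, 159), (9, 101, 156), (9, 102, 151), (8, 104, 144), (17, 89, 155), (19, 87, 153), (20, 85, 151), (22, 83, 148), (23, 81, 146)]
```

View pics/s7z.png

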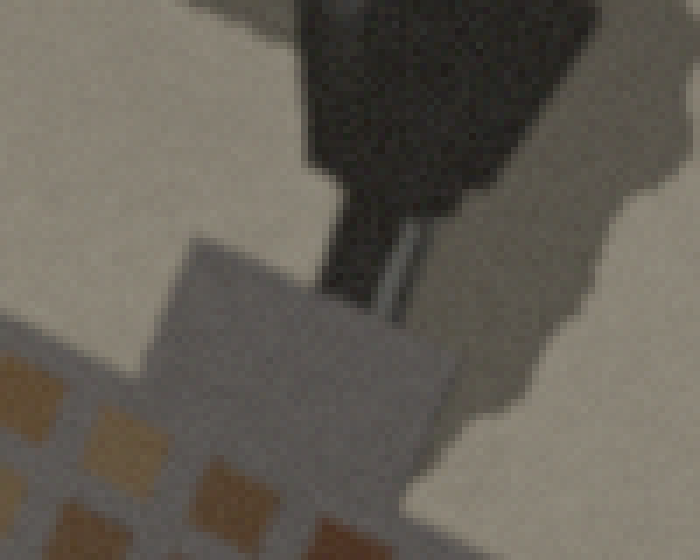

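The finger is now under the tab, with the tab edge at (342,133) crossing it. The leaf is at 0.85 rad. I'll keep pushing along the arc.

```bash
python3 -m creep '[[0,0,0,0,-4,0,255],[0,0,0,0,-4,0,255],[0,0,0,0,-4,0,255],[0,0,0,0,-4,-1,255],[0,0,0,0,-4,0,255],[0,0,0,0,-4,0,255],[0,0,0,0,-4,-1,255]]';cat > lf.py <<'E'
from h import *
import sys
def leaf(t):
    c,s=np.cos(YAW),np.sin(YAW)
    p,dd=grab('scene',t);W=world('scene',dd);d=W[...,:2]-C0;b=np.concatenate([(d@[c,s])[...,None],(d@[-s,c])[...,None],W[...,2:]],-1)*1e3
    m=(b[...,2]>60)&(b[...,0]>-90)&(b[...,0]<-50)&(np.hypot(b[...,1],b[...,2]-47)<102)&(np.hypot(b[...,1],b[...,2]-47)>15); L=b[m][:,1:]
    q=L-L.mean(0);v=np.linalg.svd(q,full_matrices=False)[2][0];v*=np.sign(v@(L.mean(0)-[0,47]))
    print('leaf deg',round(np.degrees(np.arctan2(v[1],v[0])),1),len(L))
    q=b[(abs(b[...,2]-44)<6)&(abs(b[...,0])<110)&(b[...,1]<-10)&(b[...,1]>-130)]; print('book',np.percentile(q[:,:2],[.5,99.5],axis=0).round(1).tolist())
loc();leaf(sys.argv[1])
E
python3 lf.py s8
```

```text
clock: 9.45
position: [0.5797, 0.0277, 0.1441]
ee_rot: [-0.125, 0.958, -0.255, 0.033]
ft_force: [0.3, 0.8, -1.8]
grip_width: -0.005
t 9.45 tip book mm [ -0.6  72.1 147.6] F book [ 0.5  0.7 -1.8] w -0.01
tool axes in book
 [[-1.    -0.002  0.001]
 [-0.003  0.868 -0.497]
 [ 0.    -0.497 -0.868]] q [-0.63  0.32  0.24  1.77  0.48  1.18  1.22]
leaf deg 60.5 833
book [[-98.1, -100.9], [90.6, -10.5]]
```

```bash
python3 -m creep '[[0,0,0,0,-5,1,255],[0,0,0,0,-5,1,255],[0,0,0,0,-5,1,255],[0,0,0,0,-5,1,255],[0,0,0,0,-5,1,255],[0,0,0,0,-5,2,255],[0,0,0,0,-5,2,255]]';python3 lf.py s9
```

```text
clock: 10.2
position: [0.5888, -0.0059, 0.1538]
ee_rot: [-0.125, 0.958, -0.255, 0.033]
ft_force: [-0.8, 3.7, 1.1]
grip_width: 0.002
t 10.2 tip book mm [ -0.2  37.3 157.3] F book [0.2 3.8 1.1] w 0.0
tool axes in book
 [[-1.    -0.003  0.002]
 [-0.003  0.868 -0.497]
 [-0.    -0.497 -0.868]] q [-0.59  0.31  0.26  1.77  0.48  1.16  1.28]
leaf deg 75.7 743
book [[-97.9, -101.0], [90.5, -10.5]]
```

```bash
python3 -m creep '[[0,0,0,0,-5,2,255],[0,0,0,0,-5,2,255],[0,0,0,0,-5,2,255],[0,0,0,0,-5,2,255],[0,0,0,0,-5,2,255],[0,0,0,0,-5,2,255]]';python3 -m creep '[[0,0,0,0,-5,3,255],[0,0,0,0,-5,3,255],[0,0,0,0,-5,3,255],[0,0,0,0,-5,3,255],[0,0,0,0,-5,3,255],[0,0,0,0,-3,2,255]]';python3 lf.py s10
```

```text
clock: 10.85
position: [0.5968, -0.0369, 0.158]
ee_rot: [-0.125, 0.958, -0.255, 0.033]
ft_force: [-1.5, 1.9, -1.0]
grip_width: -0.001
clock: 11.45
position: [0.6054, -0.0688, 0.1574]
ee_rot: [-0.125, 0.958, -0.255, 0.033]
ft_force: [-0.1, 0.8, -0.6]
grip_width: -0.001
t 11.45 tip book mm [-1.000e-01 -2.770e+01  1.609e+02] F book [ 0.1  0.8 -0.6] w -0.0
tool axes in book
 [[-1.    -0.002  0.001]
 [-0.003  0.868 -0.497]
 [-0.    -0.497 -0.868]] q [-0.51  0.31  0.3   1.77  0.48  1.11  1.38]
leaf deg 105.2 321
book [[-98.2, -101.0], [90.5, -10.6]]
```

View pics/s10.png

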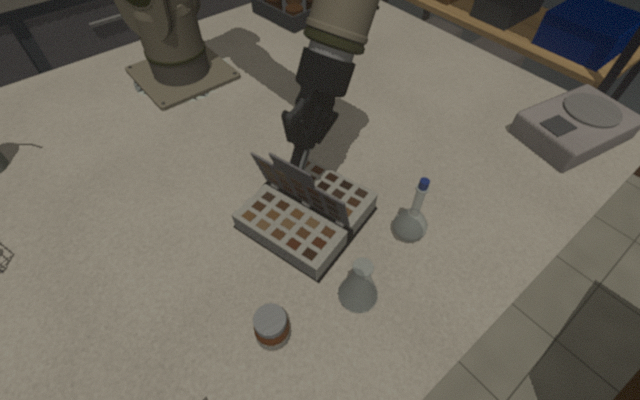

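```bash
python3 -m creep '[[0,0,0,0,-4,4,255],[0,0,0,0,-4,4,255],[0,0,0,0,-4,4,255],[0,0,0,0,-4,4,255],[0,0,0,0,-4,5,255]]';python3 -m creep '[[0,0,0,0,-3,5,255],[0,0,0,0,-3,5,255],[0,0,0,0,-2,5,255],[0,0,0,0,-2,5,255],[0,0,0,0,-2,4,255],[0,0,0,0,-1,4,255]]';python3 lf.py s11
```

```text
clock: 12.0
position: [0.6126, -0.0954, 0.1489]
ee_rot: [-0.125, 0.958, -0.255, 0.033]
ft_force: [-1.2, 2.0, 0.7]
grip_width: -0.002
clock: 12.6
position: [0.6189, -0.1197, 0.131]
ee_rot: [-0.125, 0.958, -0.255, 0.033]
ft_force: [-0.9, 0.4, 1.4]
grip_width: -0.005
t 12.6 tip book mm [  0.  -80.4 134.5] F book [-0.7  0.6  1.4] w -0.0
tool axes in book
 [[-1.    -0.002  0.001]
 [-0.003  0.868 -0.497]
 [-0.    -0.497 -0.868]] q [-0.43  0.36  0.33  1.77  0.48  1.01  1.45]
leaf deg 135.0 213
book [[-97.7, -101.1], [90.6, -15.2]]
```

View pics/s11.png

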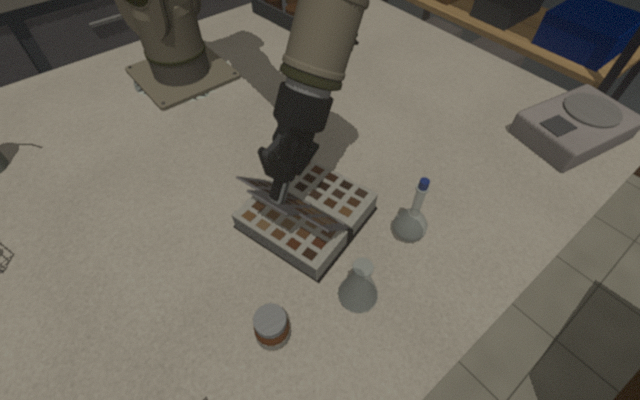

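```bash
python3 -m creep '[[0,0,0,0,-1,5,255],[0,0,0,0,-1,5,255],[0,0,0,0,-1,5,255],[0,0,0,0,-1,5,255],[0,0,0,0,-1,5,255],[0,0,0,0,-1,5,255]]';python3 -m creep '[[0,0,0,0,0,5,255],[0,0,0,0,0,5,255],[0,0,0,0,0,5,255],[0,0,0,0,0,5,255]]';python3 lf.py s12
```

```text
clock: 13.25
position: [0.624, -0.1388, 0.1076]
ee_rot: [-0.125, 0.958, -0.255, 0.033]
ft_force: [-0.4, 1.0, 0.9]
grip_width: -0.003
clock: 13.65
position: [0.6266, -0.1484, 0.0904]
ee_rot: [-0.125, 0.958, -0.255, 0.033]
ft_force: [-0.3, 1.3, 1.1]
grip_width: 0.001
t 13.65 tip book mm [   0.2 -110.1   93.8] F book [0.  1.4 1.1] w 0.0
tool axes in book
 [[-1.    -0.003  0.001]
 [-0.003  0.868 -0.497]
 [ 0.    -0.497 -0.868]] q [-0.39  0.42  0.34  1.78  0.48  0.92  1.46]
leaf deg 160.4 225
book [[-98.5, -101.3], [90.8, -13.4]]
```

View pics/s12.png

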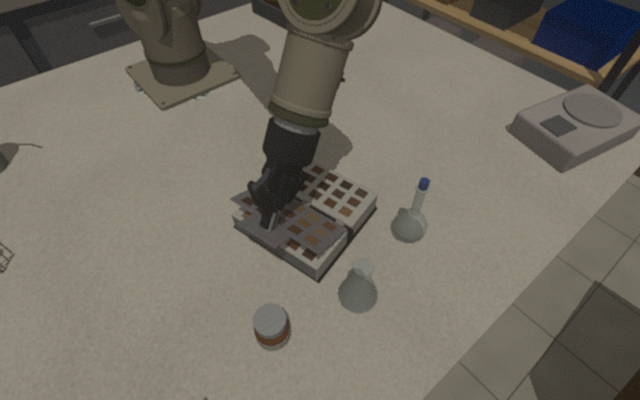

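```bash
python3 -m creep '[[0,0,0,0,1,5,255],[0,0,0,0,1,5,255],[0,0,0,0,1,5,255],[0,0,0,0,1,5,255]]';python3 -m creep '[[0,0,0,0,2,4,255],[0,0,0,0,2,4,255],[0,0,0,0,2,3,255],[0,0,0,0,0,0,255]]';python3 lf.py s13
```

```text
clock: 14.1
position: [0.6283, -0.1545, 0.071]
ee_rot: [-0.125, 0.958, -0.255, 0.033]
ft_force: [0.2, 0.1, 0.4]
grip_width: 0.0
clock: 14.5
position: [0.6279, -0.1546, 0.0582]
ee_rot: [-0.125, 0.958, -0.255, 0.033]
ft_force: [0.2, 0.2, -0.1]
grip_width: 0.001
t 14.5 tip book mm [-1.000e-01 -1.165e+02  6.170e+01] F book [ 0.2  0.1 -0.1] w 0.0
tool axes in book
 [[-1.    -0.003  0.001]
 [-0.003  0.868 -0.497]
 [ 0.001 -0.497 -0.868]] q [-0.38  0.47  0.34  1.8   0.48  0.86  1.44]
leaf deg 172.5 2
book [[-97.4, -101.4], [90.9, -10.8]]
```

```bash
python3 -m creep '[[0,0,0,0,1,2,255],[0,0,0,0,1,2,255],[0,0,0,0,0,0,255]]';python3 -m creep '[[0,0,0,0,1,2,255],[0,0,0,0,0,0,255]]';python3 -m creep '[[0,0,0,0,0.5,1,255],[0,0,0,0,0,0,255]]';python3 -m creep '[[0,0,0,0,0.5,1,255],[0,0,0,0,0,0,255]]'
```

```text
clock: 14.85
position: [0.6283, -0.1549, 0.0542]
ee_rot: [-0.125, 0.958, -0.255, 0.033]
ft_force: [-0.1, -0.3, 0.6]
grip_width: 0.005
clock: 15.05
position: [0.6283, -0.1551, 0.052]
ee_rot: [-0.125, 0.958, -0.255, 0.033]
ft_force: [-1.3, 0.5, 0.1]
grip_width: 0.001
clock: 15.25
position: [0.6284, -0.1552, 0.051]
ee_rot: [-0.125, 0.958, -0.255, 0.033]
ft_force: [-0.4, 0.3, 0.4]
grip_width: -0.002
clock: 15.45
position: [0.6284, -0.1552, 0.0499]
ee_rot: [-0.125, 0.958, -0.255, 0.033]
ft_force: [0.6, 0.8, 0.5]
grip_width: -0.002
```

```bash
python3 -c "
from h import *
loc();p,_=grab('scene','s14');grab('side','d14')
cv2.imwrite('pics/s14z.png',cv2.resize(p[150:290,210:400],None,fx=4,fy=4))
c,s=np.cos(YAW),np.sin(YAW)
z=np.load('pics/s14.npz');W=world('scene',z['d']);d=W[...,:2]-C0;b=np.concatenate([(d@[c,s])[...,None],(d@[-s,c])[...,None],W[...,2:]],-1)*1e3
m=(b[...,0]>20)&(b[...,0]<90)&(b[...,2]>40)&(b[...,2]<80)
for y in range(-145,0,10):
  k=m&(b[...,1]>y)&(b[...,1]<y+10);print(y+5,k.sum(),np.median(b[k][:,2]).round(1) if k.sum() else '')
"
```

```text
t 15.45 tip book mm [   0.3 -117.1   53.4] F book [0.8 0.7 0.5] w -0.0
tool axes in book
 [[-1.    -0.003  0.002]
 [-0.003  0.868 -0.497]
 [-0.    -0.497 -0.868]] q [-0.38  0.48  0.34  1.8   0.48  0.84  1.43]
-140 43 51.1
-130 51 50.8
-120 56 50.8
-110 55 50.7
-100 228 50.2
-90 232 50.8
-80 216 51.0
-70 212 50.5
-60 204 50.9
-50 200 50.8
-40 203 50.6
-30 190 50.8
-20 189 50.6
-10 106 50.1
0 171 41.8
```

View pics/s14z.png

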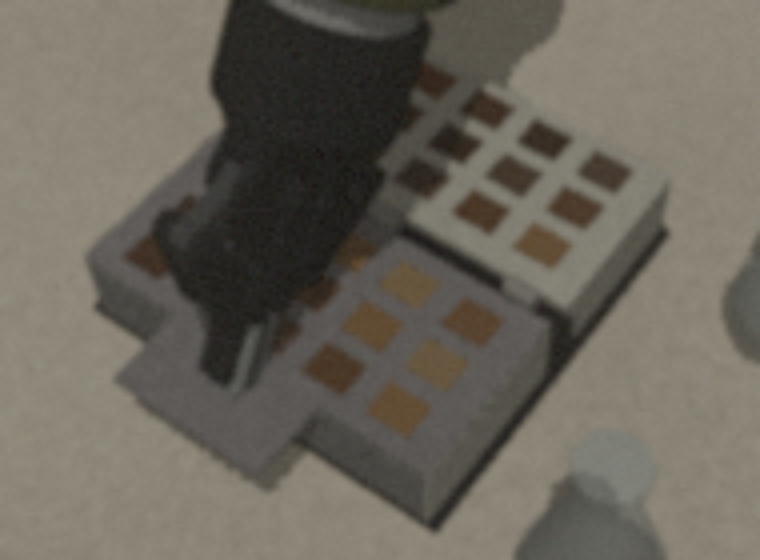

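The leaf now lies level along its whole length (50.1–51.1 mm). I'll press a little to seat it against the end stop.

```bash
for k in 1; do python3 -m creep '[[0,0,0,0,0.5,1,255],[0,0,0,0,0,0,255]]';python3 -m creep '[[0,0,0,0,0.5,1,255],[0,0,0,0,0,0,255]]';python3 -m creep '[[0,0,0,0,0.5,1,255],[0,0,0,0,0,0,255]]'; done
```

```text
clock: 15.75
position: [0.6286, -0.1553, 0.0492]
ee_rot: [-0.125, 0.958, -0.255, 0.033]
ft_force: [-1.1, 1.3, 4.1]
grip_width: -0.001
clock: 15.95
position: [0.6287, -0.1553, 0.0488]
ee_rot: [-0.125, 0.958, -0.255, 0.033]
ft_force: [-6.5, 4.7, 12.4]
grip_width: -0.003
clock: 16.15
position: [0.6288, -0.1554, 0.0484]
ee_rot: [-0.124, 0.958, -0.255, 0.033]
ft_force: [-10.5, 6.5, 21.6]
grip_width: 0.002
```

It's firmly seated at 21 N, so I'll lift straight off.

```bash
python3 -m creep '[[0,0,0,0,-1,-2,255],[0,0,0,0,-1,-2,255],[0,0,0,0,-5,-8,255],[0,0,0,0,-10,-17,255],[0,0,0,0,-20,-34,255],[0,0,0,0,-20,-34,255],[0,0,0,0,-10,-17,255],[0,0,0,0,0,0,255]]'; python3 -m creep '[[0,0,0,0,25,-15,255],[0,0,0,0,35,-20,255],[0,0,0,0,35,-20,255],[0,0,0,0,35,-20,255],[0,0,0,0,35,-20,255],[0,0,0,0,35,-20,255],[0,0,0,0,0,0,255],[0,0,0,0,0,0,255]]';python3 -c "
from h import *
loc();p,_=grab('scene','s15');grab('side','d15')
c,s=np.cos(YAW),np.sin(YAW)
z=np.load('pics/s15.npz');W=world('scene',z['d']);d=W[...,:2]-C0;b=np.concatenate([(d@[c,s])[...,None],(d@[-s,c])[...,None],W[...,2:]],-1)*1e3
m=(abs(b[...,0])<90)&(b[...,2]>40)&(b[...,2]<80)
for y in range(-145,0,15):
  k=m&(b[...,1]>y)&(b[...,1]<y+10);print(y+5,k.sum(),np.median(b[k][:,2]).round(1) if k.sum() else '')
q=b[(abs(b[...,2]-44)<5)&(abs(b[...,0])<110)&(b[...,1]<100)&(b[...,1]>12)]; print('book +y half',np.percentile(q[:,:2],[.5,99.5],axis=0).round(1).tolist())
P=W.reshape(-1,3)
for nm,(x,y) in dict(con=(.773,-.075),vol=(.742,.082),jar=(.738,-.221)).items():
    for t in('s0','s15'):
        P=world('scene',np.load(f'pics/{t}.npz')['d']).reshape(-1,3);q=P[(np.hypot(P[:,0]-x,P[:,1]-y)<.05)&(P[:,2]>.015)];print(nm,t,q.mean(0).round(4))
"
```

```text
clock: 16.95
position: [0.6305, -0.1573, 0.1829]
ee_rot: [-0.124, 0.958, -0.255, 0.036]
ft_force: [1.2, 0.1, -0.3]
grip_width: 0.004
clock: 17.75
position: [0.5694, 0.0668, 0.1787]
ee_rot: [-0.126, 0.958, -0.255, 0.033]
ft_force: [-0.0, -1.2, -0.4]
grip_width: 0.001
t 17.75 tip book mm [ -0.6 112.6 182.1] F book [-0.3 -1.2 -0.4] w 0.0
tool axes in book
 [[-1.    -0.005  0.002]
 [-0.005  0.868 -0.497]
 [ 0.001 -0.497 -0.868]] q [-0.68  0.29  0.21  1.73  0.47  1.28  1.19]
-140 188 50.1
-125 256 50.4
-110 239 50.4
-95 544 50.4
-80 510 50.6
-65 497 50.5
-50 460 50.7
-35 457 50.6
-20 430 50.6
-5 270 44.1
book +y half [[-98.2, 12.4], [90.5, 97.2]]
con s0 [ 0.7796 -0.0855  0.0571]
con s15 [ 0.7796 -0.0855  0.0571]
vol s0 [0.7468 0.0718 0.0671]
vol s15 [0.7469 0.0718 0.0669]
jar s0 [ 0.7441 -0.2261  0.0556]
jar s15 [ 0.7441 -0.2261  0.0557]
```

View pics/s15.png

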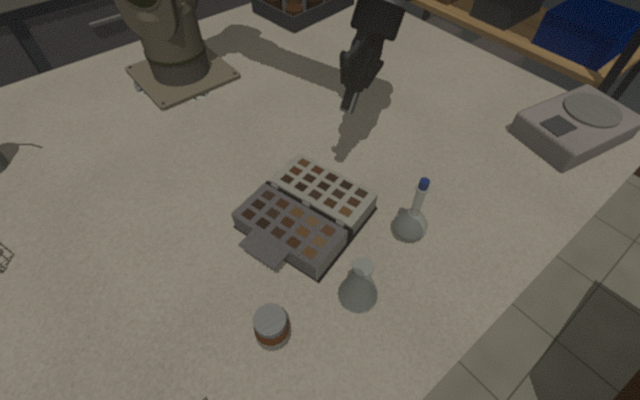

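View pics/d15.png

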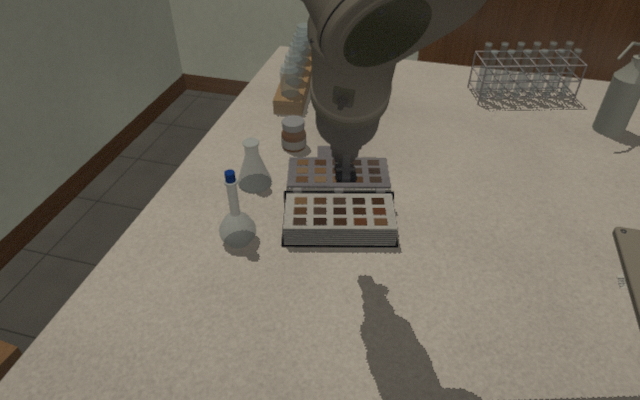

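The leaf is flat on the -y half, with its tab at (265,248) overhanging the book's side. The book, flasks and jar haven't moved, and the robot is clear, so I'll hand in.

```bash
python3 -c "
from h import *
print(hand_in())"
```

```text
the job is handed in; nothing more can be done
None
```

The leaf is over the spine and lies flat on the book's -y half. I pushed it there with the shut fingertips under its tab, pressed it down, lifted clear and handed in at about 17.8 s of the 48 s allowed.

**Last checks:**
- **Leaf:** it is level to within about 0.6 mm along its whole length, including the tab.
- **Book:** its outline stayed within a few tenths of a millimetre during the push. After the press it matches the earlier outline along the spine, and the images show no shift.
- **Flasks and jar:** their measured positions match the start to about 0.2 mm.
- **Robot:** the arm is clear of everything and not touching the leaf.

**What disagreed or was less than ideal:**
- **Fingertip position:** all three cameras put the shut fingertips about 4 mm behind the TCP, not the stated 25 mm ahead of it. My first approach therefore hovered over the tab without touching it. I trusted the cameras and came in lower.
- **First contact:** the upright fingers pushed the tab's edge with about 10 N. I backed off and tilted them 30° before continuing.
- **Final press:** it reached about 22 N down and 12 N sideways for a moment, which is more than the roughly 10 N I had in mind. I saw no shift from it.

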